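Draw the gauge plunger to its groove and hold it

TASK

The knurled plunger is locked home in the inclined gauge stand. Swing the small keeper bar well aside from over the plunger's head, about a quarter turn, then draw the plunger straight out along its slanting bore, kept in line with it so that it does not cock over and bind, until the whole turned groove round its shank has just come out (lower edge of the groove no more than about a centimetre above the mouth), and finish still holding it there by the head, at rest. Do not pull it right out, and do not lift, tip or drag the stand or disturb the things around it.

Things in the scene. Friction and masses are not known exactly. Their poses are not given: they have to be found in the camera images.
- gauge_stand: loose stand of about 1.5 kg in all, which slides if the plunger is pulled off its axis (more than 10 mm counts as dragged): dark steel base plate 160 x 100 x 12 mm on rubber feet with two upright cheeks, carrying the inclined bore block. Origin: centre of its underside; x along the 160 mm, y along the 100 mm, z up. At zero yaw the bore leans toward the robot (-x). Whole height with keeper about 180 mm
- bore_block: aluminium block, fixed on the stand. Origin: centre of the bore's mouth, which lies at (-20, 0, 85) mm in the stand's frame. z points out along the bore, 20 degrees from vertical, leaning to the stand's -x; y is the stand's y. Its top face (z = 0) spans x -28 to 56 and y -28 to 28 mm. Bore 17 mm wide, 60 mm deep, closed at the bottom. A post 12 mm thick stands on the face at x = 42, y = 0 and carries the keeper, so a gripper has most room closing along y
- plunger: loose steel plunger, 0.15 kg: round shank 16 mm thick, 74 mm long, under a round knurled head 26 mm thick, 30 mm tall. Origin: centre of its foot; z along it to the head (z = 74 to 104 mm). Groove round the shank from z = 26 to 31 mm. At home the foot is on the bore's bottom, the head 14 to 44 mm above the mouth. Let go, it slides back in; leaning over 0.05 rad off the bore's line counts as cocked
- keeper (a joint): angle of the keeper bar (rad): 0 = over the plunger's head (it starts within 0.15 of that), grows as its free end swings toward the block's +y, stop at 1.8; stays where left (light friction, under 1 N at the peg). The bar is 12 mm wide, 8 mm thick, 47 to 55 mm above the face, and blocks the head while over it; well aside means beyond 1.1
- keeper_hinge (a point): point on the keeper's hinge axis (parallel to the bore), at (42, 0, 51) mm in the block's frame
- keeper_peg (a point): middle of the upright peg on the keeper's free end, 11 mm thick, rising from 55 to 79 mm above the block's face, 48 mm from the hinge axis
- spare_motor: small motor with leads, 28 x 67 x 31 mm, lying to the right of the stand; leave alone
- flux_tin: round tin, 54 x 52 x 17 mm, left of the stand; leave alone
- flight_board: small square circuit board, 37 x 36 x 5 mm, left of the stand; leave alone
- tape_roll: roll of black tape, 64 x 62 x 18 mm, behind the stand; leave alone
- flush_cutters: flush cutters, 126 x 47 x 14 mm; leave alone
Things that resemble listed ones, but are neither listed nor needed, are in the scene too. Of the things shaped like the gauge_stand, the dark steel one is meant. Several things have the shape of the plunger; the one meant has the colours described above.

How it is judged (in metres and radians):
On the way, in this order (a step that is already met when the one before it is completed fails the run):
1. the keeper is swung well aside while the plunger is still home (value of joint keeper above 1.1 rad and z of bore_block in the frame of plunger above 0.052 m), for 0.1 s.
2. the groove comes out at the mouth, the plunger in the fingers (z of bore_block in the frame of plunger below 0.027 m and contact force between the fingers and plunger above 2 N), for 0.1 s.
At the end, for the whole second after the job is handed in: The fingers hold the plunger, at rest, in line with the bore within 0.05 rad, with the lower edge of its groove between 1 mm below and 14 mm above the bore's mouth; the keeper is beyond 1.1 rad; the stand is flat on the worktop and within 10 mm of where it stood (all of step 2 and z of bore_block in the frame of plunger above 0.012 m and angle between the z axis of plunger and the z axis of bore_block, either way round below 0.05 rad and linear speed of plunger below 0.01 m/s and value of joint keeper above 1.1 rad and height (world z) of gauge_stand below 0.004 m and angle between gauge_stand's own z axis and vertical below 0.03 rad and distance of gauge_stand from where it was at the start of the episode below 0.01 m); the arm keeps its last pose, push and grip.
It fails at once if the plunger is pulled right out of the bore (z of bore_block in the frame of plunger below 0.004 m).
It fails at once if the stand is lifted, tipped or dragged (height (world z) of gauge_stand above 0.008 m or angle between gauge_stand's own z axis and vertical above 0.08 rad or distance of gauge_stand from where it was at the start of the episode above 0.012 m).
It fails at once if a thing around the stand is disturbed (distance of any of spare_motor, flux_tin, flight_board, tape_roll, flush_cutters from where it was at the start of the episode above 0.03 m).
It also fails if it takes over 45 s, if anything falls off the work surface, if the arm or the gripper's body presses on something with over 40 N, if the wrist force passes 120 N, or if a joint passes its speed limit or range.

ROBOT

A 7-joint arm with a two-finger parallel gripper is mounted at the origin on a cart in front of the work surface, level with it; the furniture and walls round the work are solid. World frame = base frame: x ahead of the robot, y to its left, z up, the work surface at z = 0. Lengths are in mm, angles in rad, forces in N, time in s.
With the tool pointing down it reaches from about 400 to 875 mm from the base axis. Payload 4.4 kg.
Tool frame: the origin (TCP) lies at the very end of the fingers, on their centre line; the grasp point (between the pads) lies 19 mm behind it; z points along the fingers, y is the line along which they close (so a half turn about z gives the same grasp; the last joint's range is limited). The gripper opens to 85 mm and grips with 20 to 120 N. Pads are 22 mm wide; open, the fingers measure 114 mm over their backs; the gripper's body (76 mm by 85 mm) begins 54 mm behind the grasp point. The pads swing forward as they close: fully open they stand 13 mm farther back than shut.
Start: joints at [-1.281, 0.628, 0.038, 1.517, -0.027, 0.996, -0.02], TCP at [226.398, 609.312, 231.313] pointing down, gripper open.
Joint ranges: [-3.06, 3.06], [-0.37, 2.12], [-1.25, 1.32], [0.18, 2.47], [-1.1, 4.24], [0.23, 1.98], [-2.94, 2.94]. Speed limits (rad/s): [2.57, 2.57, 3.14, 3.14, 3.14, 3.14, 3.14].

INTERFACE

Orientations are given as [roll, pitch, yaw] about the fixed x, y, z axes, in that order (R = Rz(yaw) Ry(pitch) Rx(roll)).
In Python, from cell import read_state, get_image, camera_info, finish_job gives the robot as it stands.
- The arm moves only by the tool play_rows, never from a script. Its argument "deltas" is one flat list of numbers, 7 for each row, row after row: the shift along the tool's x, y, z in mm, then the turn, a rotation vector about the tool's x, y, z in rad, then the opening, from 0 (shut) to 1 (fully open). In form: [dx, dy, dz, ax, ay, az, grip, dx, dy, dz, ax, ay, az, grip, ...]. A call has 1 to 10 rows; each row is the pose to reach, as a shift and turn from the pose commanded when the call began, along the tool's axes at that moment; what a row does not reach only later rows make up. A row lasts 1/8 s, in which the tool goes at most 62.5 mm and 10.7 degrees, less where a joint would pass 70% of its speed; a pose out of reach is approached as far as the arm can. A call with a gripper value outside its range is refused whole. The fingers move at their own pace and stop on an object; the grip force is fixed at half the most. Time passes only in rows, so rows that repeat a pose let the fingers close. It gives the time, the measured TCP pose, the force, the opening and the grip force at its end, in the units of the state.
- read_state(): the state, without advancing time (a new reading comes with each control period).
- get_image(name): name is "side" or "top"; returns the picture (400x640x3 uint8, red, green, blue); there is no depth.
- camera_info(name): a dict with "fx", "fy", "cx", "cy" (pixels), "T" (4x4, takes a point from camera to world coordinates). Camera axes: x right, y down, z forward; pixel columns grow to the right and rows downward; lengths in mm; the calibration is good to about 2 mm. A picture is of the moment at which its call begins. camera_info takes no time and is no camera call.
- finish_job(): hands the job in; it is judged then, once.
The state is a dict: "clock": time; "qpos": joint angles; "qd": joint speeds; "tau": joint torques, N m; "eef_pos": TCP position; "tool_rot": TCP orientation; "force": force on the tool from outside, world axes, zero at the start; "torque": the same for the moment, N m; "width": finger opening in mm; "gripper_force": force on a finger pad.
Only numpy, scipy, OpenCV 4.12 (cv2) and the standard library are available. Lean on these libraries where they do the work, as an engineer would, in place of code of your own. Each camera call takes 0.05 s, during which the arm holds its last target. There are 200 camera calls.

## Working session

There is one attempt and no reset: what is moved stays moved. The work goes in short steps, Python scripts to look and compute and a tool call to move; the robot and the scene stay as the last step left them, time stands still between calls to the robot, and variables do not carry over. Pictures are saved under pics/ and viewed, at most 10 in all, crops included, and the job is handed in when it is done.

Besides the shell and the picture viewer there is one more tool, called after "Emit:" by a JSON object that holds its "op" and its "data", one argument or row to a line. play_rows: Moves the arm, as the interface text tells. Its arguments: {"type":"object","properties":{"deltas":{"type":"array"}},"required":["deltas"]}

```bash
mkdir -p pics; python3 - <<'E'
from cell import *
import cv2,numpy as np
for n in("top","side"):
    cv2.imwrite(f"pics/{n}1.png",get_image(n)[:,:,::-1]); c=camera_info(n); print(n,c["fx"],c["fy"],c["cx"],c["cy"]); print(np.round(c["T"],3))
s=read_state();print(s)
E
```

```text
top 427.8281750087516 427.8281750087516 314.9976121813053 206.50755390237816
[[ 1.200000e-02 -9.940000e-01  1.130000e-01  4.379340e+02]
 [-1.000000e+00 -1.300000e-02 -1.000000e-02 -6.391700e+01]
 [ 1.100000e-02 -1.120000e-01 -9.940000e-01  1.056365e+03]
 [ 0.000000e+00  0.000000e+00  0.000000e+00  1.000000e+00]]
side 478.0064583731352 478.0064583731352 318.5209327324847 198.5993339309811
[[ 9.440000e-01 -1.470000e-01  2.950000e-01  2.086310e+02]
 [-3.290000e-01 -3.630000e-01  8.720000e-01 -1.008828e+03]
 [-2.100000e-02 -9.200000e-01 -3.910000e-01  5.430860e+02]
 [ 0.000000e+00  0.000000e+00  0.000000e+00  1.000000e+00]]
{'clock': 0.1, 'qpos': array([-1.28080619,  0.62923625,  0.0384594 ,  1.51823539, -0.02700157,
        0.99633107, -0.01997445]), 'qd': array([-6.18364015e-04, -1.31948581e-03,  1.49997100e-03, -8.26339110e-04,
       -6.64573702e-05, -1.50376054e-04, -3.27199696e-04]), 'tau': array([ 2.31140955e-03, -5.64538336e+01,  1.23026960e+00, -1.93978286e+01,
        1.12002832e-02,  5.31955171e-03, -5.63572101e-06]), 'eef_pos': array([226.20152135, 608.78302267, 230.50302388]), 'tool_rot': array([-3.13990106e+00,  2.28696215e-05,  2.78581613e+00]), 'force': array([-0.49006651, -0.24903002,  0.99453358]), 'torque': array([-0.00198879, -0.04440413, -0.00865158]), 'gripper_force': 0.0, 'width': 85.39596221136885}
```

View pics/top1.png

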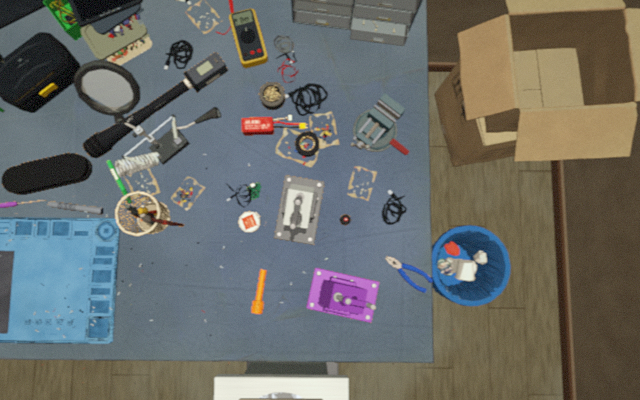

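View pics/side1.png

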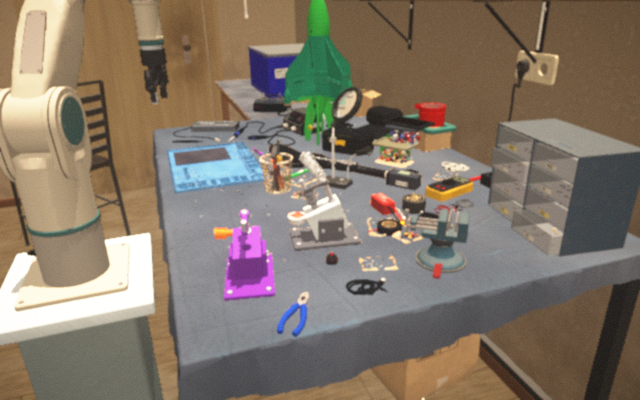

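Top: the dark-grey stand with the plunger is at about (300,210). Look-alikes are the purple stand with its own plunger (343,295) and the loose orange plunger (260,290). In the side view the dark stand is at (323,220) and the purple one at (248,262). I choose the dark steel stand at (300,210) and check it in a crop.

```bash
python3 - <<'E'
import cv2,numpy as np
a=cv2.imread("pics/top1.png")[165:255,255:345]; b=cv2.imread("pics/side1.png")[145:255,270:370]
a=cv2.resize(a,(400,400),interpolation=cv2.INTER_CUBIC); b=cv2.resize(b,(400,440),interpolation=cv2.INTER_CUBIC)
o=np.zeros((440,800,3),np.uint8);o[:400,:400]=a;o[:,400:]=b;cv2.imwrite("pics/crop1.png",o)
E
```

```text
(no output)
```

View pics/crop1.png

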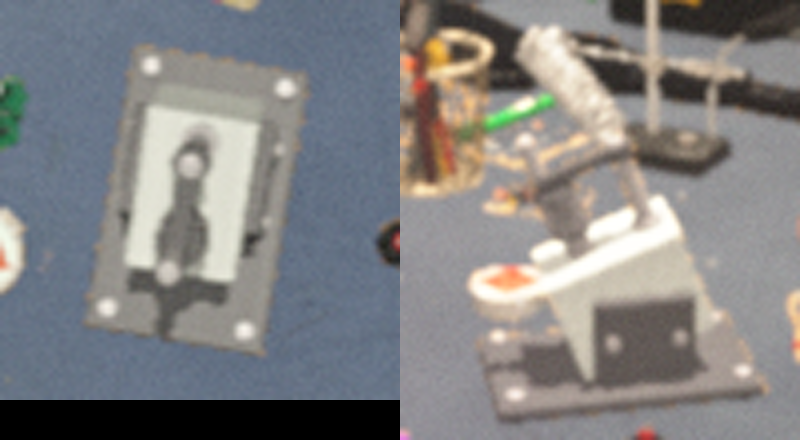

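The crop confirms it: dark steel base with four corner screws, bright block, the keeper running over the head with its peg toward the robot, and no colour anomalies. In the top crop the peg tip is at (168,272) and the hinge at (190,165). Next I fit the pose.

```bash
cat > h.py <<'E'
import numpy as np
from cell import *
from scipy.spatial.transform import Rotation as R
from scipy.optimize import least_squares
def proj(n,p):
    c=camera_info(n);T=np.array(c["T"]);q=(np.asarray(p)-T[:3,3])@T[:3,:3]
    return np.c_[q[:,0]/q[:,2]*c["fx"]+c["cx"],q[:,1]/q[:,2]*c["fy"]+c["cy"]]
Rb=R.from_euler('y',-20,degrees=True)
def stand(p,x,y,yaw): return R.from_euler('z',yaw).apply(np.atleast_2d(p))+[x,y,0]
def block(p,x,y,yaw): return stand(Rb.apply(np.atleast_2d(p))+[-20,0,85],x,y,yaw)
def peg(q,z): return [42-48*np.cos(q),48*np.sin(q),z]
E
python3 - <<'E'
from h import *
t=lambda L:np.array(L)*90/400+[255,165]
s=lambda L:(np.array(L)-[400,0])/4+[270,145]
# x-far = image up; +y = left
tc=t([[135,47],[305,73],[88,322],[263,352]]);th=t([[150,65],[286,88],[107,308],[245,330]])
sh=s([[715,315],[743,370],[498,337],[515,394]]); tp=t([[168,272]]); sp=s([[528,140]]);tb=t([[147,105],[262,122]])
sg=np.array([[1,1],[1,-1],[-1,1],[-1,-1]])
def f(v,full=False):
    P=v[:3];q,hx,hy=v[3:]
    C=stand(np.c_[sg*[80,50],[12]*4],*P);H=stand(np.c_[sg*[hx,hy],[13]*4],*P)
    G=block(peg(q,79),*P);B=block([[56,28,0],[56,-28,0]],*P)
    r=[proj("top",C)-tc,proj("top",H)-th,proj("side",H)-sh,(proj("top",G)-tp)*1.5,(proj("side",G)-sp)*1.5]
    return r if full else np.concatenate(r).ravel()
r=least_squares(f,[450,-30,0,0,65,38],loss='soft_l1')
print(r.x.round(3))
for e in f(r.x,True):print(e.round(1).tolist())
P=r.x[:3]
for nm,p in [("mouth",[0,0,0]),("head top",[0,0,44]),("hinge",[42,0,51]),("peg79",peg(r.x[3],79)),("peg aside1.4",peg(1.4,79))]:
    print(nm,block(p,*P).round(1), proj("top",block(p,*P)).round(1),proj("side",block(p,*P)).round(1))
E
```

```text
[ 5.49837e+02 -3.62260e+01 -1.52000e-01  2.30000e-02  6.83150e+01
  3.81440e+01]
[[-0.4, -1.6], [1.2, -0.9], [-1.1, 0.3], [0.1, 0.3]]
[[0.1, -0.4], [0.0, -0.5], [0.3, -0.5], [0.1, -0.3]]
[[-0.8, 0.2], [-0.2, 0.2], [-0.5, 0.1], [-0.3, 0.3]]
[[0.4, -0.3]]
[[-2.4, -1.0]]
mouth [[530.1 -33.2  85. ]] [[297.2 214.1]] [[315.3 207.1]]
head top [[515.2 -30.9 126.3]] [[295.5 219.1]] [[308.5 191.4]]
hinge [[551.8 -36.5 147.3]] [[298.1 201.2]] [[324.1 181.5]]
peg79 [[498.  -27.2 157.2]] [[293.1 226. ]] [[300.4 179.4]]
peg aside1.4 [[542.   12.8 170.8]] [[274.  204.2]] [[312.9 166. ]]
```

```bash
cat >> h.py <<'E'
P0=(549.8,-36.2,-.152)
def plan(p,az=0,P=P0):
    s=read_state();R0=R.from_euler('xyz',s["tool_rot"])
    B=R.from_euler('z',P[2])*Rb
    R1=B*R.from_matrix(np.array([[-1,0,0],[0,1,0],[0,0,-1.]]))*R.from_euler('z',az)
    t=block(p,*P)[0]
    print("target",t.round(1),"d",R0.inv().apply(t-s["eef_pos"]).round(1),(R0.inv()*R1).as_rotvec().round(3))
def where(P=P0):
    s=read_state();B=R.from_euler('z',P[2])*Rb;b0=block([0,0,0],*P)[0]
    R0=R.from_euler('xyz',s["tool_rot"]).as_matrix()
    print(s["clock"],"tcp in block",B.inv().apply(s["eef_pos"]-b0).round(1),"force blk",B.inv().apply(s["force"]).round(1),"w",round(s["width"],1),s["gripper_force"],"q",s["qpos"].round(2)); print("tool axes in block",(B.inv().as_matrix()@R0).round(3).tolist())
E
python3 -c "
from h import *
plan([-6,1,150])"
```

```text
target [473.9 -23.6 223.9] d [-452.4 -506.5    7.5] [-0.037 -0.348 -0.201]
```

Emit:
{"op": "play_rows", "data": {
  "deltas": [-452,-506,0,-0.037,-0.348,-0.201,0.3,-452,-506,0,-0.037,-0.348,-0.201,0.3,-452,-506,0,-0.037,-0.348,-0.201,0.3,-452,-506,0,-0.037,-0.348,-0.201,0.3,-452,-506,0,-0.037,-0.348,-0.201,0.3,-452,-506,0,-0.037,-0.348,-0.201,0.3,-452,-506,0,-0.037,-0.348,-0.201,0.3,-452,-506,0,-0.037,-0.348,-0.201,0.3,-452,-506,0,-0.037,-0.348,-0.201,0.3,-452,-506,0,-0.037,-0.348,-0.201,0.3]
}}

```text
clock: 1.35
eef_pos: [449.7, 39.5, 231.1]
tool_rot: [3.14, 0.348, 2.988]
force: [0.9, 0.7, -0.4]
width: 25.7
gripper_force: 0.0
```

```bash
python3 -c "
from h import *
where();plan([-6,1,100])"
```

```text
1.35 tcp in block [-35.   59.7 168.2] force blk [ 0.6  0.8 -0.7] w 25.7 0.0 q [-0.4   0.23  0.18  2.34  0.34  0.26  0.87]
tool axes in block [[-1.0, 0.001, -0.001], [0.001, 1.0, 0.001], [0.001, 0.001, -1.0]]
target [490.8 -26.2 176.9] d [-29.1 -58.7  68.1] [ 0.001 -0.001 -0.001]
```

Emit:
{"op": "play_rows", "data": {
  "deltas": [-29,-58.7,0,0,0,0,0.3,-29,-58.7,0,0,0,0,0.3,-29,-58.7,68,0,0,0,0.3,-29,-58.7,68,0,0,0,0.3,-29,-58.7,68,0,0,0,0.3]
}}

```text
clock: 1.98
eef_pos: [487.6, -27.4, 181.6]
tool_rot: [-3.13, 0.345, 2.991]
force: [0.2, -0.4, -0.3]
width: 25.9
gripper_force: 0.0
```

```bash
python3 - <<'E'
from h import *
import cv2
where();plan([-6,1,59])
c=[]
for n,(u,v) in (("top",(297,215)),("side",(312,185))):
    i=get_image(n)[v-50:v+50,u-50:u+50,::-1];c.append(cv2.resize(i,(400,400),interpolation=cv2.INTER_CUBIC))
cv2.imwrite("pics/crop2.png",np.hstack(c))
E
```

```text
1.975 tcp in block [ -7.1  -0.7 105.4] force blk [ 0.2 -0.4 -0.4] w 25.9 0.0 q [ 0.17  0.39 -0.3   2.31  1.06  0.24  0.31]
tool axes in block [[-1.0, -0.001, -0.004], [-0.001, 1.0, -0.012], [0.004, -0.012, -1.0]]
target [504.7 -28.3 138.4] d [-1.3  2.3 46.4] [-0.012 -0.004  0.001]
```

View pics/crop2.png

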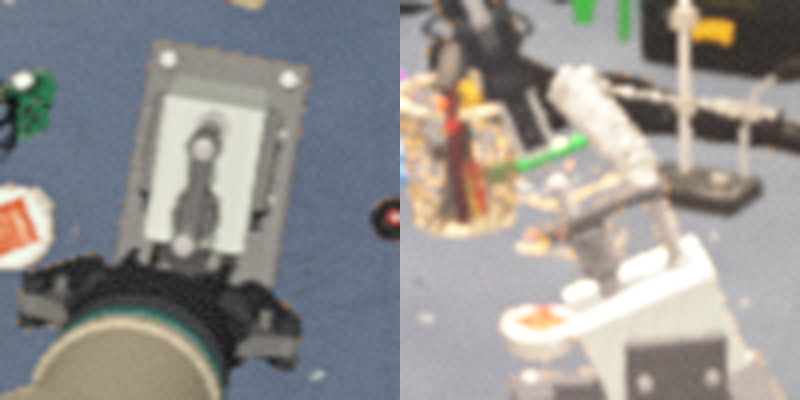

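Crop: the gripper is right over the robot-side end of the stand. The peg top is still at (183,243) in the top crop and (558,180) in the side crop, with the fingers just above and short of it and nothing moved. Next I descend round the peg.

Emit:
{"op": "play_rows", "data": {
  "deltas": [-2,2,20,-0.012,-0.004,0,0.3,-2,2,35,-0.012,-0.004,0,0.3,-2,2,46,-0.012,-0.004,0,0.3,-2,2,46,-0.012,-0.004,0,0.3]
}}

```text
clock: 2.58
eef_pos: [504.6, -29.0, 139.5]
tool_rot: [-3.139, 0.348, 2.992]
force: [-0.1, 0.2, 0.5]
width: 25.6
gripper_force: 0.0
```

```bash
python3 - <<'E'
from h import *
import cv2
where()
c=[]
for n,(u,v) in (("top",(297,215)),("side",(312,185))):
    i=get_image(n)[v-50:v+50,u-50:u+50,::-1];c.append(cv2.resize(i,(400,400),interpolation=cv2.INTER_CUBIC))
cv2.imwrite("pics/crop3.png",np.hstack(c))
for q in (.4,.8,1.2,1.6): plan([p for p in peg(q,59)],q)
E
```

```text
2.575 tcp in block [-5.6  0.2 60. ] force blk [0.1 0.2 0.5] w 25.6 0.0 q [ 0.21  0.5  -0.35  2.32  1.58  0.25 -0.19]
tool axes in block [[-1.0, -0.002, -0.001], [-0.002, 1.0, -0.002], [0.001, -0.002, -1.0]]
target [510.9 -11.3 139.7] d [-2.9 18.1  1.6] [-0.001  0.001  0.402]
target [523.2   2.7 143.4] d [-13.7  33.8   1.6] [-0.001  0.001  0.802]
target [539.7  10.6 148.9] d [-29.8  44.1   1.6] [-1.000e-03  1.000e-03  1.202e+00]
target [557.7  11.1 155.3] d [-48.6  47.3   1.6] [-0.     0.002  1.602]
```

View pics/crop3.png

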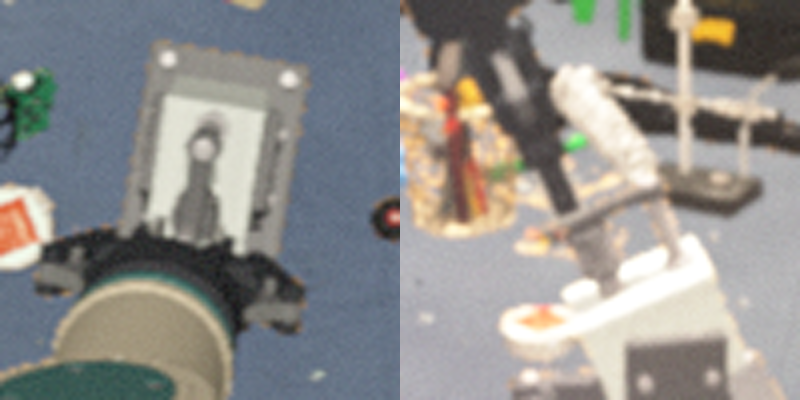

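Crop: the finger at (560,190) now hides the peg, the bar is still over the head, and there is no contact force. The peg is caged, so I swing along the arc.

Emit:
{"op": "play_rows", "data": {
  "deltas": [-0.6,7.6,1,0,0,0.1,0.3,-2.4,15,1,0,0,0.2,0.3,-5.4,22,1,0,0,0.3,0.3,-9.5,28.7,1,0,0,0.4,0.3]
}}

```text
clock: 3.18
eef_pos: [518.0, -1.8, 142.6]
tool_rot: [3.001, 0.321, 2.565]
force: [-0.6, -1.0, -0.2]
width: 25.2
gripper_force: 0.4
```

```bash
python3 - <<'E'
from h import *
where()
for q in (.64,.8,.96,1.12,1.28,1.44,1.6): plan(peg(q,59),.6*q)
E
```

```text
3.175 tcp in block [ 4.  29.2 59.8] force blk [-0.5 -1.1 -0.1] w 25.2 0.37258459255099297 q [ 0.17  0.51 -0.39  2.28  1.46  0.29 -0.53]
tool axes in block [[-0.92, 0.391, 0.0], [0.391, 0.92, -0.001], [-0.001, -0.001, -1.0]]
target [517.7  -2.3 141.6] d [ 0.3 -0.7  0.8] [-0.001  0.001 -0.018]
target [523.2   2.7 143.4] d [-2.1  6.6  0.8] [-0.001  0.001  0.078]
target [529.5   6.7 145.4] d [-5.6 13.4  0.8] [-0.001  0.001  0.174]
target [536.2   9.6 147.7] d [-10.2  19.6   0.8] [-0.001  0.001  0.27 ]
target [543.3  11.3 150.1] d [-15.7  24.9   0.8] [-0.001  0.001  0.366]
target [550.5  11.8 152.7] d [-22.   29.3   0.8] [-0.001  0.001  0.462]
target [557.7  11.1 155.3] d [-28.9  32.7   0.8] [-0.001  0.001  0.558]
```

Emit:
{"op": "play_rows", "data": {
  "deltas": [-2.1,6.6,0.5,0,0,0.08,0.3,-5.6,13.4,0.5,0,0,0.17,0.3,-10.2,19.6,0.5,0,0,0.27,0.3,-15.7,24.9,0.5,0,0,0.37,0.3,-22,29.3,0.5,0,0,0.46,0.3,-29,32.7,0.5,0,0,0.56,0.3,-29,32.7,0.5,0,0,0.56,0.3]
}}

```text
clock: 4.05
eef_pos: [558.4, 11.5, 155.9]
tool_rot: [2.851, 0.199, 2.003]
force: [-0.1, 0.1, -0.1]
width: 25.7
gripper_force: 0.0
```

```bash
python3 - <<'E'
from h import *
import cv2
where()
c=[]
for n,(u,v) in (("top",(297,215)),("side",(312,185))):
    i=get_image(n)[v-50:v+50,u-50:u+50,::-1];c.append(cv2.resize(i,(400,400),interpolation=cv2.INTER_CUBIC))
cv2.imwrite("pics/crop4.png",np.hstack(c))
plan([30,48,110],.6*1.6)
E
```

```text
4.05 tcp in block [44.3 48.4 59.3] force blk [-0.2  0.1 -0.1] w 25.7 0.0 q [ 0.15  0.53 -0.4   2.17  1.16  0.33 -0.79]
tool axes in block [[-0.575, 0.818, 0.002], [0.818, 0.575, -0.0], [-0.001, 0.001, -1.0]]
target [528.   15.7 198.6] d [  7.6 -11.2 -50.9] [0.    0.001 0.003]
```

View pics/crop4.png

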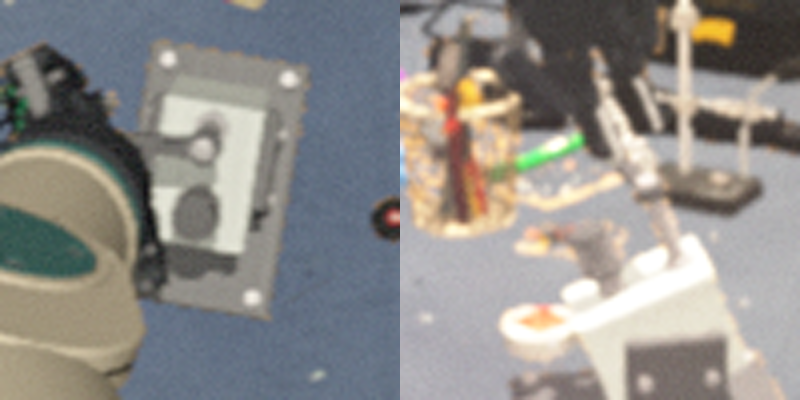

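Crop: the keeper bar now points left (170,143), well aside at about 1.5 rad. The head is free at (197,212), i.e. (296.2,218) full frame, which matches the predicted head mid (296.1,217.3). I back off along the peg, then go over the head.

Emit:
{"op": "play_rows", "data": {
  "deltas": [0,0,-25,0,0,0,0.35,0,0,-60,0,0,0,0.4,22,-42,-60,0,0,-0.18,0.7,35,-60,-60,0,0,-0.36,0.7,35,-60,-60,0,0,-0.54,0.7]
}}

```text
clock: 4.78
eef_pos: [469.9, 18.4, 187.2]
tool_rot: [3.0, 0.318, 2.558]
force: [0.9, -0.2, 0.6]
width: 59.9
gripper_force: 0.0
```

```bash
python3 -c "
from h import *
where();plan([0,0,80]);plan([0,0,17])"
```

```text
4.775 tcp in block [-28.2  41.9 119. ] force blk [ 1.1 -0.1  0.3] w 59.9 0.0 q [ 0.24  0.39 -0.55  2.34  1.21  0.36 -0.37]
tool axes in block [[-0.918, 0.397, -0.002], [0.397, 0.918, -0.002], [0.001, -0.002, -1.0]]
target [503.  -29.  160.2] d [-42.6 -27.2  39.1] [-0.002 -0.001 -0.408]
target [524.3 -32.3 101. ] d [-42.6 -27.  102.1] [-0.002 -0.001 -0.408]
```

Emit:
{"op": "play_rows", "data": {
  "deltas": [-20,-14,10,0,0,-0.17,0.7,-42.6,-27.2,20,0,0,-0.34,0.7,-42.6,-27.2,39,0,0,-0.408,0.7,-42.6,-27.2,39,0,0,-0.408,0.7,-42.6,-27.2,39,0,0,-0.408,0.7]
}}

```text
clock: 5.4
eef_pos: [504.8, -28.5, 160.9]
tool_rot: [3.138, 0.349, 2.979]
force: [-0.4, -0.3, -0.2]
width: 59.7
gripper_force: 0.0
```

```bash
python3 -c "
from h import *
where();plan([0,0,17])"
```

```text
5.4 tcp in block [ 1.9  0.8 80. ] force blk [-0.4 -0.4 -0. ] w 59.7 0.0 q [ 0.35  0.48 -0.55  2.3   1.37  0.34  0.01]
tool axes in block [[-1.0, 0.01, 0.0], [0.01, 1.0, 0.0], [-0.0, 0.0, -1.0]]
target [524.3 -32.3 101. ] d [ 1.9 -0.8 63. ] [ 0.    0.   -0.01]
```

Emit:
{"op": "play_rows", "data": {
  "deltas": [2,-0.8,25,0,0,-0.01,0.7,2,-0.8,45,0,0,-0.01,0.7,2,-0.8,60,0,0,-0.01,0.7,2,-0.8,67,0,0,-0.01,0.7,2,-0.8,67,0,0,-0.01,0.7]
}}

```text
clock: 6.02
eef_pos: [525.9, -32.8, 97.1]
tool_rot: [3.141, 0.349, 2.989]
force: [-1.3, 0.2, 0.4]
width: 59.5
gripper_force: 0.0
```

```bash
python3 - <<'E'
from h import *
import cv2
where();plan([0,0,13])
c=[]
for n,(u,v) in (("top",(297,215)),("side",(312,185))):
    i=get_image(n)[v-50:v+50,u-50:u+50,::-1];c.append(cv2.resize(i,(400,400),interpolation=cv2.INTER_CUBIC))
cv2.imwrite("pics/crop5.png",np.hstack(c))
E
```

```text
6.025 tcp in block [ 0.2 -0.2 12.8] force blk [-1.1  0.   0.8] w 59.5 0.0 q [ 0.33  0.65 -0.53  2.29  1.81  0.39 -0.38]
tool axes in block [[-1.0, 0.0, 0.0], [0.0, 1.0, 0.0], [-0.0, 0.0, -1.0]]
target [525.6 -32.5  97.2] d [ 0.2  0.2 -0.2] [ 0.  0. -0.]
```

View pics/crop5.png

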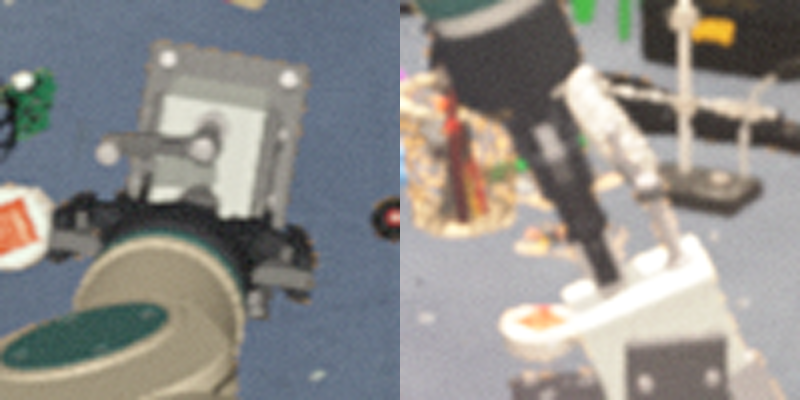

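Crop: the stand has not moved. The keeper is well aside with its peg at (107,153), and the fingers straddle the head with tips just above the block face at (608,285). I close the gripper.

Emit:
{"op": "play_rows", "data": {
  "deltas": [0,0,0,0,0,0,0.45,0,0,0,0,0,0,0.3,0,0,0,0,0,0,0.15,0,0,0,0,0,0,0,0,0,0,0,0,0,0,0,0,0,0,0,0,0]
}}

```text
clock: 6.88
eef_pos: [526.1, -33.1, 97.5]
tool_rot: [-3.141, 0.35, 2.989]
force: [-1.8, 0.8, 5.7]
width: 24.6
gripper_force: 58.4
```

```bash
python3 -c "
from h import *
where()"
```

```text
6.875 tcp in block [ 0.6 -0.5 13.1] force blk [0.1 0.5 6. ] w 24.6 58.44648063182831 q [ 0.33  0.65 -0.53  2.29  1.81  0.39 -0.38]
tool axes in block [[-1.0, 0.0, 0.001], [0.0, 1.0, -0.0], [-0.001, -0.0, -1.0]]
```

Emit:
{"op": "play_rows", "data": {
  "deltas": [0,0,-3,0,0,0,0,0,0,-6,0,0,0,0,0,0,-9,0,0,0,0,0,0,-12,0,0,0,0,0,0,-12,0,0,0,0]
}}

```text
clock: 7.5
eef_pos: [521.9, -32.4, 108.5]
tool_rot: [-3.141, 0.35, 2.989]
force: [1.1, 0.2, -0.7]
width: 24.6
gripper_force: 58.8
```

```bash
python3 -c "
from h import *
where()"
```

```text
7.5 tcp in block [ 0.4 -0.5 24.9] force blk [ 0.7  0.3 -1. ] w 24.6 58.84535551071167 q [ 0.32  0.62 -0.51  2.3   1.75  0.36 -0.34]
tool axes in block [[-1.0, 0.0, 0.001], [0.0, 1.0, -0.0], [-0.001, -0.0, -1.0]]
```

Forces are tiny, so it draws freely. I pull a further 28 mm.

Emit:
{"op": "play_rows", "data": {
  "deltas": [0,0,-4,0,0,0,0,0,0,-8,0,0,0,0,0,0,-12,0,0,0,0,0,0,-16,0,0,0,0,0,0,-20,0,0,0,0,0,0,-24,0,0,0,0,0,0,-28,0,0,0,0,0,0,-28,0,0,0,0,0,0,-28,0,0,0,0]
}}

```text
clock: 8.62
eef_pos: [512.4, -31.0, 134.5]
tool_rot: [-3.141, 0.349, 2.989]
force: [0.1, 0.4, -0.7]
width: 24.4
gripper_force: 58.9
```

```bash
python3 - <<'E'
from h import *
import cv2
where()
c=[]
for n,(u,v) in (("top",(297,215)),("side",(312,185))):
    i=get_image(n)[v-40:v+40,u-40:u+40,::-1];c.append(cv2.resize(i,(400,400),interpolation=cv2.INTER_CUBIC))
cv2.imwrite("pics/crop6.png",np.hstack(c))
E
```

```text
8.625 tcp in block [ 0.2 -0.6 52.6] force blk [-0.2  0.4 -0.7] w 24.4 58.86619806289673 q [ 0.31  0.54 -0.49  2.3   1.58  0.32 -0.18]
tool axes in block [[-1.0, 0.0, 0.0], [0.0, 1.0, -0.0], [-0.0, -0.0, -1.0]]
```

View pics/crop6.png

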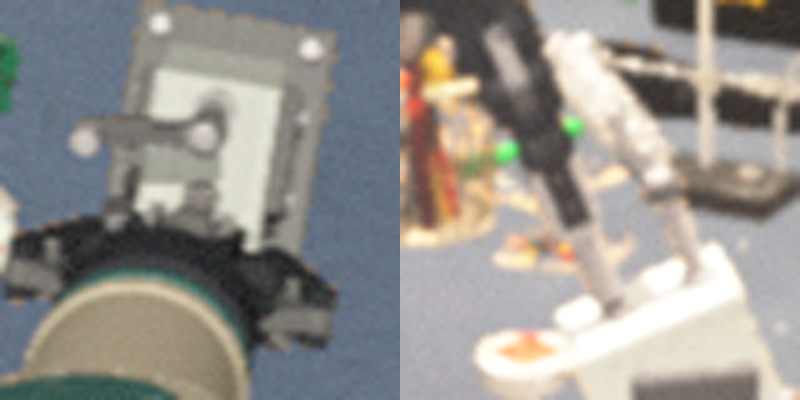

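The side crop shows the shank drawn out from (580,230) to the mouth at about (612,308), with a dark ring (the groove) near (611,303). One closer look settles where the groove is.

```bash
python3 - <<'E'
from h import *
import cv2
i=np.mean([get_image("side").astype(float) for _ in range(6)],0)[185:220,295:330,::-1].clip(0,255).astype(np.uint8)
cv2.imwrite("pics/crop7.png",cv2.resize(i,(560,560),interpolation=cv2.INTER_CUBIC))
for z in(0,5.6,10.6,40):print(z,((proj("side",block([[0,0,z],[0,-8,z]],*P0))-[295,185])*16).round(0).tolist())
E
```

```text
0 [[325.0, 353.0], [334.0, 375.0]]
5.6 [[311.0, 322.0], [321.0, 343.0]]
10.6 [[299.0, 293.0], [308.0, 315.0]]
40 [[225.0, 125.0], [235.0, 145.0]]
```

View pics/crop7.png

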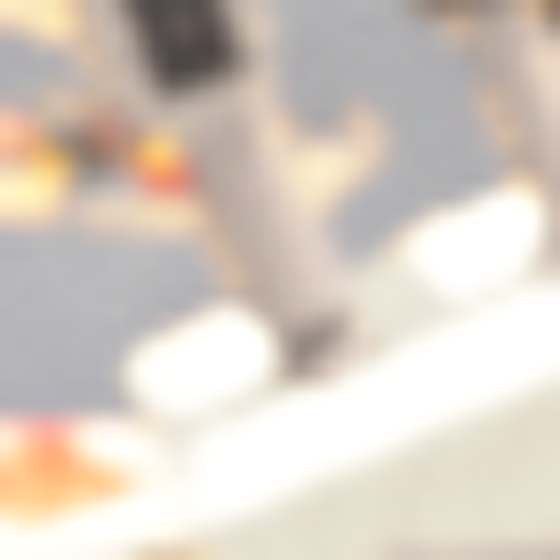

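The dark ring is centred near (315,340), with its lower edge close to the mouth line. That is a few mm lower than the no-slip prediction (314,329). I draw 3 mm more, which stays in range with or without slip, and measure the profile along the bore.

Emit:
{"op": "play_rows", "data": {
  "deltas": [0,0,-1.5,0,0,0,0,0,0,-3,0,0,0,0,0,0,-3,0,0,0,0,0,0,-3,0,0,0,0]
}}

```text
clock: 9.52
eef_pos: [511.4, -30.8, 137.3]
tool_rot: [-3.141, 0.349, 2.989]
force: [0.2, -0.2, -1.6]
width: 24.5
gripper_force: 58.9
```

```bash
python3 - <<'E'
from h import *
import cv2
where()
i=np.mean([get_image("side").astype(float) for _ in range(8)],0)
g=i.mean(2).astype(np.float32)
z=np.arange(-6,40,1.)
for dx in(0,3):
    p=proj("side",block([[dx,-8,k] for k in z],*P0)).astype(np.float32)
    print(dx,cv2.remap(g,p[:,0].copy(),p[:,1].copy(),cv2.INTER_LINEAR).ravel().round().astype(int).tolist())
cv2.imwrite("pics/crop8.png",cv2.resize(i[185:220,295:330,::-1].clip(0,255).astype(np.uint8),(560,560),interpolation=cv2.INTER_CUBIC))
E
```

```text
9.525 tcp in block [ 0.2 -0.5 55.6] force blk [-0.3 -0.2 -1.6] w 24.5 58.868603110313416 q [ 0.31  0.53 -0.49  2.3   1.56  0.32 -0.16]
tool axes in block [[-1.0, 0.0, 0.0], [0.0, 1.0, -0.0], [-0.0, -0.0, -1.0]]
0 [255, 255, 255, 254, 253, 248, 239, 227, 216, 207, 198, 198, 197, 195, 189, 181, 173, 168, 164, 167, 175, 184, 188, 192, 195, 196, 196, 196, 195, 194, 194, 193, 193, 193, 193, 193, 192, 192, 191, 191, 191, 191, 191, 190, 189, 188]
3 [255, 255, 255, 255, 253, 250, 245, 235, 224, 216, 213, 212, 213, 215, 213, 209, 204, 198, 195, 193, 194, 198, 203, 206, 207, 208, 209, 208, 207, 207, 207, 208, 209, 210, 210, 210, 210, 210, 210, 210, 210, 209, 209, 208, 208, 208]
```

View pics/crop8.png

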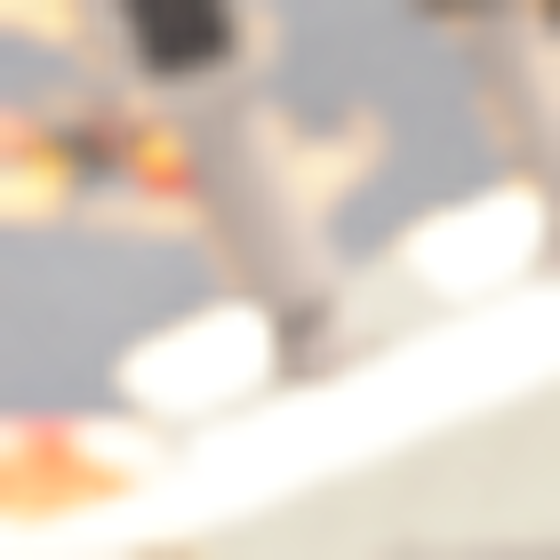

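The groove (dark minimum 8.5 to 14 mm along the bore) now has light shank below it. That matches the no-slip prediction: lower edge about 8 to 9 mm above the mouth, fully out and inside the window, with near-zero forces. I hand in.

```bash
python3 -c "
from cell import *
print(finish_job())"
```

```text
the job is handed in; nothing more can be done
None
```

I handed the job in at about 10 s of the 45 s allowed: the keeper is about 1.5 rad aside, and the plunger is drawn in line with its bore and still held at rest by the head, groove's lower edge about 8–9 mm above the mouth. The pictures show no movement of the stand or the things near it, but the hand-in returned no verdict.

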